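# Shut the die drawer and the guard, then start the swager

## Robot

A 7-joint arm with a two-finger parallel gripper is mounted at the origin on the work surface. World frame = base frame: x ahead of the robot, y to its left, z up, the work surface at z = 0. Lengths are in m, angles in rad, forces in N, time in s.
With the tool pointing down it reaches from about 0.425 to 0.875 m from the base axis. Payload 4.7 kg.
Tool frame: the origin (TCP) lies at the very end of the fingers, on their centre line; the grasp point (between the pads) lies behind it (ctrl.tcp_to_grasp is the y of the grasp point in the tool frame, in m); y points along the fingers, x is the direction in which the jaws open and shut, and the axes are right-handed (so a half turn about y gives the same grasp; the last joint's range is limited). The gripper opens to 87 mm and grips with 3 to 60 N. Pads are 19 mm wide; open, the fingers measure 117 mm over their backs; the gripper's body (75 mm by 190 mm) begins 51 mm behind the grasp point.
Start: joints at [1.191, 0.321, -0.07, 1.45, 0.023, 1.371, -0.057], TCP at [0.249, -0.6, 0.223] pointing down, gripper open.
Joint ranges: [-2.86, 2.86], [-0.3, 2.09], [-1.38, 1.24], [0.06, 2.45], [-1.56, 4.7], [0.09, 2.05], [-2.69, 2.69]. Speed limits (rad/s): [2.57, 2.57, 3.14, 3.14, 3.14, 3.14, 3.14].

## Interface

Orientations are given as a rotation vector (axis times angle).
In Python, from bench import ctrl, get_image, workorder gives the robot as it stands.
- The arm moves only by the tool drive_tool, never from a script. Its argument "increments" is text: rows parted by semicolons, each of 5 numbers parted by spaces: the shift along the tool's x, y, z in mm, then the turn about the tool's y in degrees, then the closure in counts, from 0 (fully open) to 255 (shut). In form: tx ty tz yaw fingers; .... A call has 1 to 20 rows; each row shifts and turns the commanded pose from where the row before left it, along the tool's axes as they then stand; what a row does not reach is not made up. A row lasts 1/8 s, in which the tool goes at most 62.5 mm and 10.7 degrees, less where a joint would pass 70% of its speed; a pose out of reach is approached as far as the arm can. A call is refused whole if a number of a shift passes 62.5 or a number of a turn 10.7, either way. A call with a gripper value outside its range is refused whole. The fingers move at their own pace and stop on an object; "squeeze" is the grip in N (left out, the last holds). Time passes only in rows, so rows that do not move let the fingers close. It gives the time, the measured TCP pose, the force and the opening at its end, in the units of the state.
- ctrl.get_state(): the state, without advancing time (a new reading comes with each control period).
- get_image(name): name is "scene" or "top" or "wrist"; returns a dict with "img" (420x560x3 uint8, red, green, blue), "mtx" (3x3 intrinsics, pixels), "camera_from_world" (4x4, takes a point from world to camera coordinates). Camera axes: x right, y up, looking along -z (the intrinsics and any distortion apply to the point x, -y, -z); pixel columns grow to the right and rows downward; lengths in m; the calibration is good to about 2 mm. The wrist camera is an equidistant fisheye: a pixel r from the principal point sees the ray r / f radians off the axis. A picture is of the moment at which its call begins. There is no depth.
- workorder.close_job(): hands the job in, once; it reports no verdict.
The state is a dict: "time": time; "joint_positions": joint angles; "qd": joint speeds; "joint_torque": joint torques, N m; "position": TCP position; "tool_rot": TCP orientation; "ft_force": force on the tool from outside, world axes, zero at the start; "torque": the same for the moment, N m; "grip_width": opening from 0.0 (shut) to 1.0 (fully open).
Only numpy, scipy, OpenCV 4.12 (cv2) and the standard library are available. Lean on these libraries where they do the work, as an engineer would, in place of code of your own. Each camera call takes 0.05 s, during which the arm holds its last target.

## Task

Make the hose swager ready and start it with light pushes of your fingertips: push the open die drawer fully home and push the yellow swing guard fully shut, without slamming either. Push them from outside only: do not grip them or touch the dies or the guard's inner side. Only when both are shut, press the green start button down fully and let it come up again. Leave the red stop button alone, and do not lift or shift any of the loose parts and tools lying about.

Things in the scene. Friction and masses are not known exactly. Their poses are not given: they have to be found in the camera images.
- drawer (a joint): How far the die cabinet's drawer stands open, m: 0 = shut (its front against the cabinet), up to 0.12. It slides stiffly (about 2 N), stays where it is left, and stops against the cabinet at 0.
- drawer_face (a point): Centre of the outer face of the drawer's flat red front (190 mm wide, from 4 to 76 mm above the table, 12 mm thick, white label, no handle), 44 mm above the table; moves with the drawer. x points into the cabinet (the direction that shuts it), y along the front, z up. The aluminium tray behind (walls up to 45 mm above the table), with six round steel dies, is not to be touched.
- cabinet: Dark steel die cabinet, fixed, 200 mm deep (x), 190 mm wide (y), 85 mm high; origin at the centre of its underside, x pointing to its back, its open front on the -x side.
- guard (a joint): Opening angle of the swing guard, rad: 0 = shut against the head, up to 1.4. It turns about a vertical hinge with a little friction (about 0.12 N m), stays where it is left and stops at 0.
- guard_hinge (a point): Point on the guard's vertical hinge axis, 48 mm above the table, fixed to the head. x from the head's front to its back, y left along the front, z up. The shut guard reaches from here along -y and opens towards -x: at angle a it points along (-sin a, -cos a) and its outer face looks along (-cos a, sin a) in these axes.
- guard_face (a point): Point on the guard's outer face, 130 mm from the hinge axis, 48 mm above the table; moves with the guard; its -x axis is the outward normal. The guard is an upright panel, yellow outside with black slots, dark steel inside (not to be touched), 10 mm thick (5 mm either side of the axis), 8 to 88 mm above the table, 5 to 170 mm from the axis.
- swager: Swaging head, fixed: a squat dark block with a red cover, 180 x 180 mm, 90 mm high, a round die mouth in its front (-x) face behind the guard; origin at the centre of its underside.
- start (a joint): Travel of the green start button, m: 0 = up, 0.006 = fully down; counts as pressed from 0.004. A spring pushes it back up; fully down takes 5 N.
- start_top (a point): Centre of the top of the round green start button (36 mm across, in a black collar 52 mm across whose rim lies 10 mm lower), about 67 mm above the table, on a fixed grey box 70 x 70 x 45 mm.
- stop (a joint): Travel of the red stop button, m; like the green one. Must not be pressed.
- stop_top (a point): Centre of the top of the red stop button, same sizes and box as the green one.
- caliper: A loose bystander, to be left where it is; origin at the centre of its underside. Steel caliper lying flat, 240 x 60 mm, 9 mm thick.
- ferrule: A loose bystander, to be left where it is; origin at the centre of its underside. Brass hose ferrule standing upright, 30 mm across, 42 mm high.
- fitting: A loose bystander, to be left where it is; origin at the centre of its underside. Brass fitting, 32 mm across, 36 mm high, standing on the rear of the cabinet's top.
- die_ring: A loose bystander, to be left where it is; origin at the centre of its underside. Bright steel ring, 68 mm across, 22 mm high, lying on the rear of the swaging head's top.
- spare_die: A loose bystander, to be left where it is; origin at the centre of its underside. Dark steel ring, 60 mm across, 30 mm high, on the table.
- tub: A loose bystander, to be left where it is; origin at the centre of its underside. Jar with a blue cap, 72 mm across, 85 mm high.
- screwdriver: A loose bystander, to be left where it is; origin at the centre of its underside. Screwdriver lying flat.

How it is judged:
By the outcome, as a careful person would: the job done as asked, in the order asked, and still so for the second after the job is handed in, with the robot touching nothing.
It also fails if it takes over 61 s, if anything falls off the work surface, if the arm or the gripper's body presses on something with over 40 N, if the wrist force passes 120 N, or if a joint passes its speed limit or range.

## Working session

There is one attempt and no reset: what is moved stays moved. The work goes in short steps, Python scripts to look and compute and a tool call to move; the robot and the scene stay as the last step left them, time stands still between calls to the robot, and variables do not carry over. Pictures are saved under pics/ and viewed, and the job is handed in when it is done.

Besides the shell and the picture viewer there is one more tool, called after "Call:" as a command line: name --argument value ..., lists and objects as JSON in quotes. drive_tool: Moves the arm, as the interface text tells. Its arguments: {"type":"object","properties":{"increments":{"type":"string"},"squeeze":{"type":"number"}},"required":["increments"]}

```bash
mkdir -p pics
python3 - <<'E'
from bench import ctrl, get_image, workorder
import cv2,numpy as np,pickle
d={}
for n in ["scene","top","wrist"]:
    g=get_image(n); d[n]=g
    cv2.imwrite(f"pics/{n}0.png",g["img"][:,:,::-1])
    print(n,g["mtx"].tolist(),np.round(g["camera_from_world"],3).tolist(),[k for k in g if k!='img'])
pickle.dump(d,open("d0.pkl","wb"))
print(ctrl.get_state(),ctrl.tcp_to_grasp)
E
```

```text
scene [[394.05568346927646, 0.0, 275.6293006687342], [0.0, 394.05568346927646, 218.68368924374673], [0.0, 0.0, 1.0]] [[-0.303, 0.953, 0.015, 0.175], [-0.712, -0.237, 0.661, 0.356], [0.633, 0.19, 0.75, -1.474], [0.0, 0.0, 0.0, 1.0]] ['mtx', 'camera_from_world']
top [[472.1785714961665, 0.0, 279.291374488388], [0.0, 472.1785714961665, 211.31778696296493], [0.0, 0.0, 1.0]] [[-0.013, -1.0, -0.004, -0.016], [0.977, -0.014, 0.213, -0.6], [-0.213, -0.001, 0.977, -1.405], [0.0, 0.0, 0.0, 1.0]] ['mtx', 'camera_from_world']
wrist [[325.19226210127806, 0.0, 276.9152073085774], [0.0, 325.19226210127806, 210.99298570009063], [0.0, 0.0, 1.0]] [[0.384, -0.923, -0.002, -0.649], [0.88, 0.367, -0.302, 0.037], [0.28, 0.114, 0.953, -0.392], [0.0, 0.0, 0.0, 1.0]] ['mtx', 'camera_from_world']
{'time': 0.15, 'joint_positions': array([ 1.19112035,  0.32166916, -0.07008132,  1.4513935 ,  0.02258807,
        1.37077935, -0.05690834]), 'qd': array([ 0.00024183, -0.00094182,  0.00045795, -0.00415961,  0.00038791,
       -0.00027863, -0.00046257]), 'joint_torque': array([ 2.24640394e-05, -4.91792965e+01, -4.04754281e-01, -3.12876821e+01,
       -6.39526010e-02,  4.04240575e-02,  1.15622925e-04]), 'position': array([ 0.24919237, -0.59989021,  0.22170268]), 'tool_rot': array([-1.36937863,  0.91535968, -0.91329012]), 'ft_force': array([-0.6674789 ,  0.04258115, -0.85325867]), 'torque': array([-0.01371565,  0.00271495, -0.00789981]), 'grip_width': 1.0007996250140194} -0.0187
```

View pics/scene0.png

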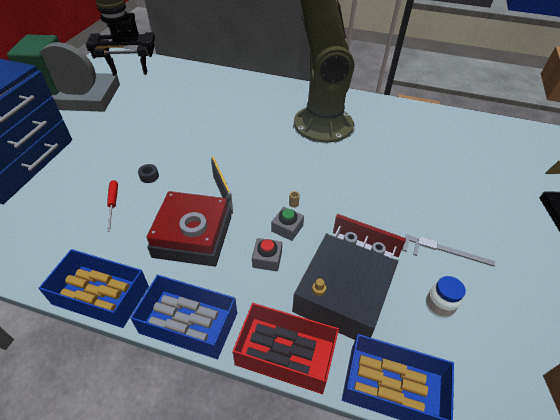

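View pics/top0.png

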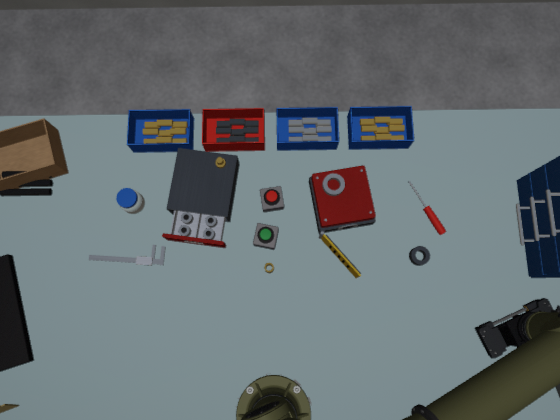

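View pics/wrist0.png

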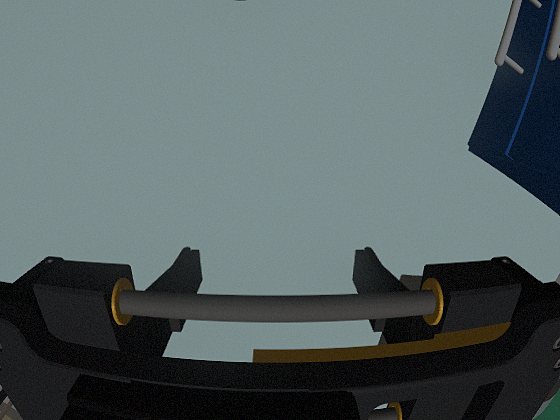

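```bash
cat > h.py <<'E'
import numpy as np,cv2,pickle
def ray(g,u,v):
    K=g["mtx"];T=g["camera_from_world"];R=T[:3,:3];t=T[:3,3]
    d=np.array([(u-K[0,2])/K[0,0],-(v-K[1,2])/K[1,1],-1.0])
    return -R.T@t, R.T@d
def onz(g,u,v,z):
    o,d=ray(g,u,v); return o+d*(z-o[2])/d[2]
def proj(g,p):
    K=g["mtx"];T=g["camera_from_world"];c=T[:3,:3]@np.asarray(p)+T[:3,3]
    return K[0,0]*c[0]/-c[2]+K[0,2],K[1,1]*c[1]/c[2]+K[1,2]
E
python3 - <<'E'
import pickle,cv2
d=pickle.load(open("d0.pkl","rb"))
a=d["top"]["img"][140:290,150:390,::-1]
cv2.imwrite("pics/topcrop.png",cv2.resize(a,(800,500),interpolation=cv2.INTER_CUBIC))
a=d["scene"]["img"][140:290,140:420,::-1]
cv2.imwrite("pics/scenecrop.png",cv2.resize(a,(800,429),interpolation=cv2.INTER_CUBIC))
E
```

```text
(no output)
```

View pics/topcrop.png

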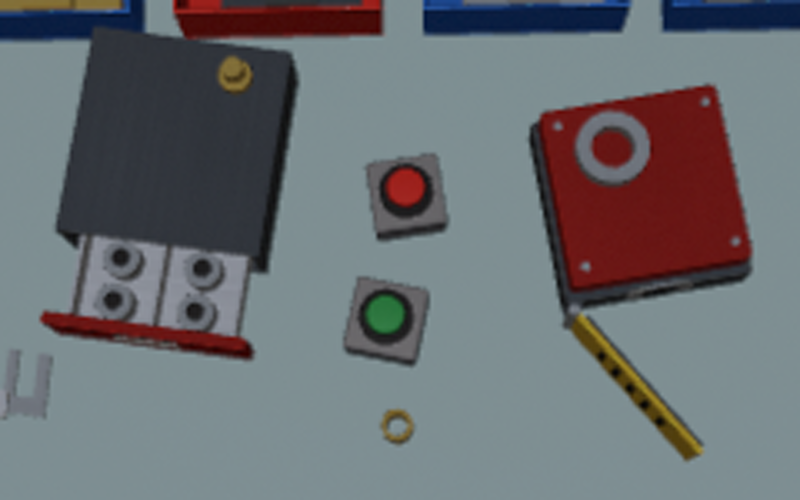

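View pics/scenecrop.png

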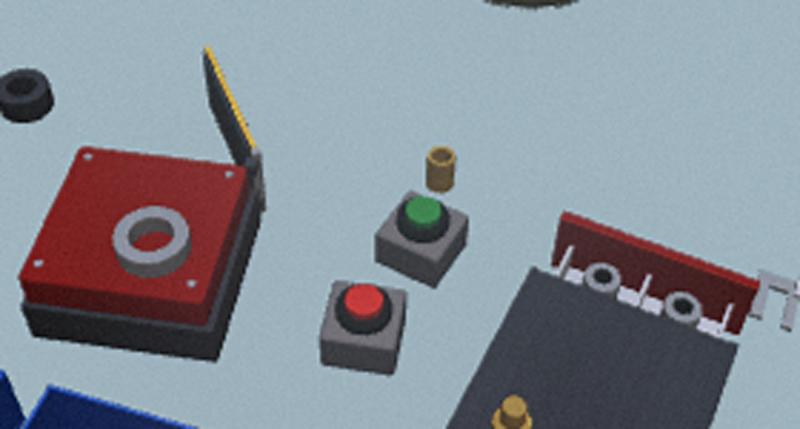

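Run:
```python
from h import *
d=pickle.load(open("d0.pkl","rb"));g=d["top"];s=d["scene"]
print("cam",ray(g,0,0)[0],ray(s,0,0)[0])
np.set_printoptions(precision=4,suppress=True)
def c(x,y): return 150+(x+.5)/3.3333-.5,140+(y+.5)/3.3333-.5
hsv=cv2.cvtColor(g["img"],cv2.COLOR_RGB2HSV);H,S,V=cv2.split(hsv)
def big(m,roi):
    x0,y0,x1,y1=roi;mm=np.zeros_like(m,np.uint8);mm[y0:y1,x0:x1]=m[y0:y1,x0:x1]*255
    cs,_=cv2.findContours(mm,cv2.RETR_EXTERNAL,cv2.CHAIN_APPROX_NONE)
    return max(cs,key=cv2.contourArea)
red=((H<8)|(H>172))&(S>130)&(V>60)
k=big(red,(150,225,240,260));r=cv2.minAreaRect(k);print("drawer red",r,cv2.boxPoints(r).tolist())
for p in cv2.boxPoints(r): print(p,onz(g,*p,.076)[:2],onz(g,*p,.004)[:2])
yel=(H>15)&(H<32)&(S>130)&(V>80)
k=big(yel,(315,225,370,285));r=cv2.minAreaRect(k);print("guard",r)
for p in cv2.boxPoints(r): print(p,onz(g,*p,.088)[:2])
gr=(H>45)&(H<80)&(S>110)
k=big(gr,(240,220,290,255));(u,v),rad=cv2.minEnclosingCircle(k);m=cv2.moments(k);u,v=m['m10']/m['m00'],m['m01']/m['m00'];print("green",u,v,rad,onz(g,u,v,.067))
hs=cv2.cvtColor(s["img"],cv2.COLOR_RGB2HSV);Hs,Ss,Vs=cv2.split(hs)
k=big((Hs>45)&(Hs<80)&(Ss>110),(270,190,310,235));m=cv2.moments(k);u2,v2=m['m10']/m['m00'],m['m01']/m['m00'];print("green scene",u2,v2,onz(s,u2,v2,.067))
k=big(red,(255,180,290,215));m=cv2.moments(k);print("stop",onz(g,m['m10']/m['m00'],m['m01']/m['m00'],.067))
for n,(x,y),z in [("cabFL",(58,232),.085),("cabFR",(267,270),.085),("cabBL",(95,28),.085),("cabBR",(296,55),.085),("hinge",(572,318),.088),("headFL",(571,290),.09),("headFR",(750,262),.09),("headBL",(540,113),.09),("headBR",(715,86),.09),("ferrule",(397,424),.042),("calip",(48,355),.005),("calip2",(5,418),.005),("spare",None,0)]:
    if n=="spare": continue
    print(n,onz(g,*c(x,y),z)[:2])
print("spare",onz(g,420,255,.03)[:2])
```

```text
cam [ 0.28741328 -0.02597611  1.50078673] [1.24001507 0.19730459 0.86778275]
drawer red ((192.53575134277344, 239.2283935546875), (61.65280532836914, 4.748544216156006), 7.4958577156066895) [[161.6630401611328, 237.56094360351562], [162.2825164794922, 232.85296630859375], [223.40846252441406, 240.89584350585938], [222.7889862060547, 245.60382080078125]]
[161.663  237.5609] [0.5206 0.3363] [0.5324 0.3546]
[162.2825 232.853 ] [0.5352 0.335 ] [0.5477 0.3532]
[223.4085 240.8958] [0.5077 0.1475] [0.5188 0.1563]
[222.789  245.6038] [0.4933 0.1492] [0.5037 0.1581]
guard ((340.1620788574219, 255.74481201171875), (53.8134765625, 5.896229267120361), 48.366458892822266)
[320.0828 237.5931] [ 0.5118 -0.1463]
[324.4897 233.6758] [ 0.5236 -0.1601]
[360.2414 273.8965] [ 0.401  -0.2623]
[355.8345 277.8138] [ 0.3896 -0.2486]
green 265.1786941580756 233.733676975945 6.066543102264404 [0.5295 0.0203 0.067 ]
green scene 287.7298474945534 213.21132897603485 [0.5344 0.0204 0.067 ]
stop [0.6501 0.0008 0.067 ]
cabFL [0.607  0.3209]
cabFR [0.5685 0.1277]
cabBL [0.805  0.2932]
cabBR [0.7752 0.1022]
hinge [ 0.5196 -0.1501]
headFL [ 0.545  -0.1499]
headFR [ 0.5687 -0.3142]
headBL [ 0.7133 -0.1263]
headBR [ 0.7372 -0.2909]
ferrule [0.4302 0.0108]
calip [0.5044 0.3456]
calip2 [0.4446 0.3842]Traceback (most recent call last):
  File "<stdin>", line 22, in <module>
TypeError: cannot unpack non-iterable NoneType object
```

```bash
cat >> h.py <<'E'
from scipy.spatial.transform import Rotation as Ro
np.set_printoptions(precision=4,suppress=True)
def st():
    from bench import ctrl
    s=ctrl.get_state();R=Ro.from_rotvec(s["tool_rot"]).as_matrix()
    print("t",s["time"],"p",s["position"],"x",R[:,0],"y",R[:,1],"z",R[:,2],"f",s["ft_force"],"g",s["grip_width"])
    return s,R
def to(p,zdir=None):
    s,R=st()
    print("tool delta mm",1000*R.T@(np.asarray(p)-s["position"]))
    if zdir is not None:
        z=np.array([*zdir,0]);z/=np.linalg.norm(z)
        # yaw about tool y: z' = z cos a + x sin a
        print("yaw deg",np.degrees(np.arctan2(z@R[:,0],z@R[:,2])))
E
python3 - <<'E'
from h import *
n=np.array([.641,-.767]); P=np.array([.5187,-.1515])+.12*np.array([-.767,-.641])
q=P-n*.06; print(q,np.hypot(*q))
to([*q,.2],n)
to([*q,.2],-n)
E
```

```text
[ 0.3882 -0.1824] 0.4289160757071248
t 0.15 p [ 0.2492 -0.5999  0.2217] x [ 0.3837 -0.9235 -0.0015] y [-0.0006  0.0013 -1.    ] z [ 0.9235  0.3837 -0.0001] f [-0.6675  0.0426 -0.8533] g 1.0007996250140194
tool delta mm [-332.1692   22.1665  288.5559]
yaw deg 72.67598041170204
t 0.15 p [ 0.2492 -0.5999  0.2217] x [ 0.3837 -0.9235 -0.0015] y [-0.0006  0.0013 -1.    ] z [ 0.9235  0.3837 -0.0001] f [-0.6675  0.0426 -0.8533] g 1.0007996250140194
tool delta mm [-332.1692   22.1665  288.5559]
yaw deg -107.32401958829796
```

Call:
drive_tool --increments "0 0 0 7.3 255;0 0 0 7.3 255;0 0 0 7.3 255;0 0 0 7.3 255;0 0 0 7.3 255;0 0 0 7.3 255;0 0 0 7.3 255;0 0 0 7.3 255;0 0 0 7.3 255;0 0 0 7 255" --squeeze 5

```text
time: 1.4
position: [0.2493, -0.6, 0.2221]
tool_rot: [-0.656, 1.822, -1.82]
ft_force: [-0.2, -0.1, -0.3]
grip_width: 0.017
```

Run:
```python
from h import *
n=np.array([.641,-.767]); P=np.array([.5187,-.1515])+.12*np.array([-.767,-.641])
q=P-n*.045; print(q,np.hypot(*q))
to([*q,.2],n)
```

```text
[ 0.3978 -0.1939] 0.4425561244068373
t 1.4 p [ 0.2493 -0.6     0.2221] x [-0.7702 -0.6378 -0.0002] y [-0.0004  0.0007 -1.    ] z [ 0.6378 -0.7702 -0.0008] f [-0.1913 -0.0973 -0.2682] g 0.01734750317430324
tool delta mm [-373.418    22.3404 -218.0255]
yaw deg -0.25471887419646005
```

Call:
drive_tool --increments "-31 2 -18 0 255;-31 2 -18 0 255;-31 2 -18 0 255;-31 2 -18 0 255;-31 2 -18 0 255;-31 2 -18 0 255;-31 2 -18 0 255;-31 2 -18 0 255;-31 2 -18 0 255;-31 2 -18 0 255;-31 2 -18 0 255;-31 0 -18 0 255;0 0 0 0 255;0 0 0 0 255"

```text
time: 3.15
position: [0.3961, -0.1967, 0.2004]
tool_rot: [-0.66, 1.818, -1.819]
ft_force: [-0.6, 1.2, -0.2]
grip_width: 0.009
```

Run:
```python
from h import *
from bench import get_image
n=np.array([.641,-.767]); P=np.array([.5187,-.1515])+.12*np.array([-.767,-.641])
q=P-n*.045
to([*q,.055],n)
for k in ["scene","top","wrist"]:
    g=get_image(k);cv2.imwrite(f"pics/{k}1.png",g["img"][:,:,::-1])
```

```text
t 3.15 p [ 0.3961 -0.1967  0.2004] x [-0.7678 -0.6406  0.0007] y [-0.0004 -0.0006 -1.    ] z [ 0.6406 -0.7678  0.0002] f [-0.5815  1.2201 -0.1615] g 0.009097737491245397
tool delta mm [ -3.204  145.4323  -1.0448]
yaw deg -0.046382995738280884
```

View pics/scene1.png

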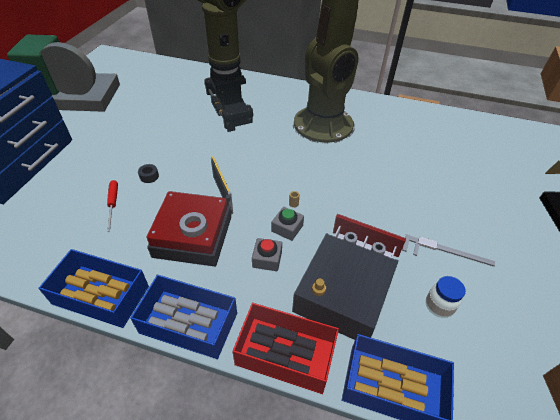

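View pics/wrist1.png

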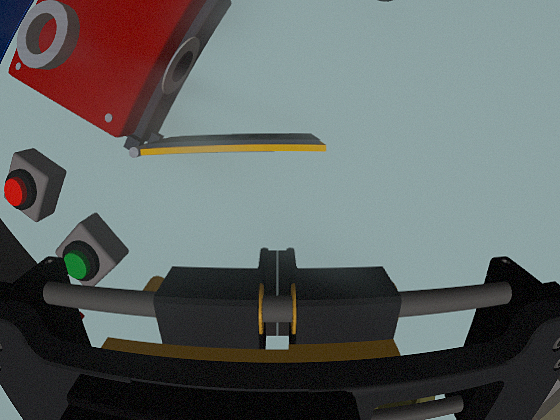

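View pics/top1.png

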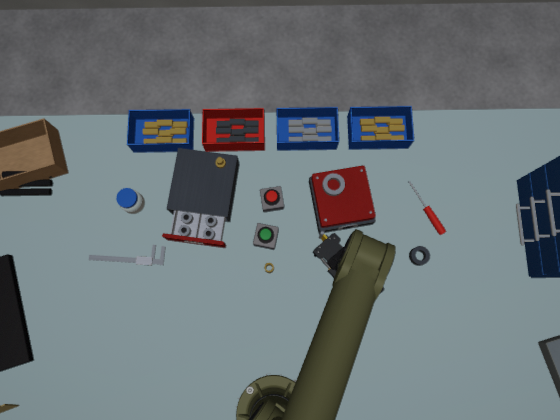

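Run:
```python
from h import *
from bench import get_image
s,R=st();g=get_image("wrist");pickle.dump(g,open("w1.pkl","wb"))
T=g["camera_from_world"];c=-T[:3,:3].T@T[:3,3];print("cam in tool",R.T@(c-s["position"]))
def wray(u,v):
    K=g["mtx"];dx,dy=(u-K[0,2])/K[0,0],(v-K[1,2])/K[1,1];r=np.hypot(dx,dy)
    d=np.array([dx/r*np.sin(r),-dy/r*np.sin(r),-np.cos(r)]);return T[:3,:3].T@d
def wz(u,v,z):
    d=wray(u,v);return c+d*(z-c[2])/d[2]
for n,p,z in [("tip top outer",(326,146),.088),("near-hinge top outer",(141,149),.088),("hinge",(135,152),.088),("outer bottom tip?",(326,150),.008),("green",(78,265),.067),("red",(15,193),.067)]:
    print(n,wz(*p,z))
im=cv2.resize(g["img"][100:300,60:360,::-1],(800,533),interpolation=cv2.INTER_CUBIC);cv2.imwrite("pics/w1c.png",im)
```

```text
t 3.3 p [ 0.396  -0.1971  0.2004] x [-0.7689 -0.6393  0.0002] y [-0.0002 -0.     -1.    ] z [ 0.6393 -0.7689 -0.0001] f [-0.8583  0.2514 -0.5396] g 0.011962975339703162
cam in tool [ 0.     -0.1619  0.0835]
tip top outer [ 0.3986 -0.2656  0.088 ]
near-hinge top outer [ 0.5243 -0.1615  0.088 ]
hinge [ 0.5275 -0.1556  0.088 ]
outer bottom tip? [ 0.3808 -0.2636  0.008 ]
green [0.5265 0.0115 0.067 ]
red [ 0.6465 -0.005   0.067 ]
```

View pics/w1c.png

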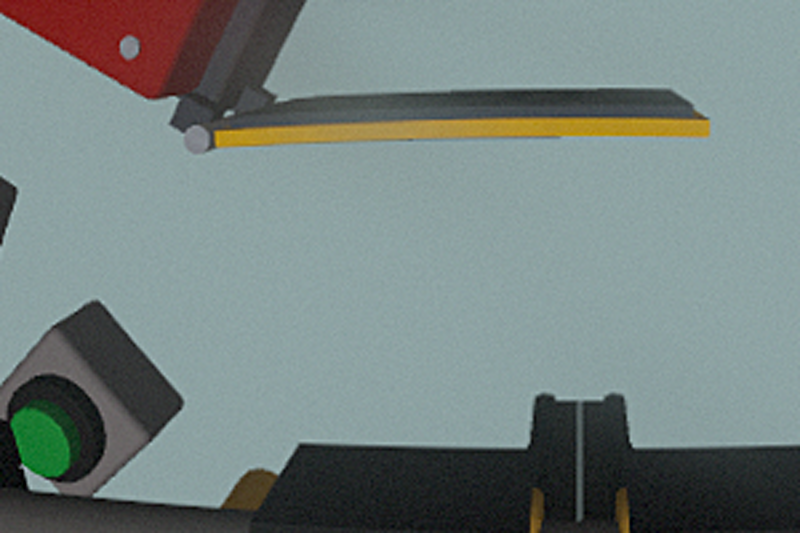

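Call:
drive_tool --increments "-3 20 0 0 255;0 25 0 0 255;0 25 0 0 255;0 25 0 0 255;0 25 0 0 255;0 25 0 0 255;0 0 0 0 255;0 0 0 0 255"

```text
time: 4.35
position: [0.3993, -0.1947, 0.0563]
tool_rot: [-0.658, 1.818, -1.819]
ft_force: [-0.5, -0.2, 0.2]
grip_width: 0.008
```

Run:
```python
from h import *
from bench import get_image
st()
g=get_image("wrist")
im=cv2.resize(g["img"][60:320,60:460,::-1],(800,520),interpolation=cv2.INTER_CUBIC);cv2.imwrite("pics/w2c.png",im)
```

```text
t 4.35 p [ 0.3993 -0.1947  0.0563] x [-0.768  -0.6405 -0.0004] y [ 0.0009 -0.0005 -1.    ] z [ 0.6404 -0.768   0.001 ] f [-0.5065 -0.2426  0.2449] g 0.007735061886179427
```

View pics/w2c.png

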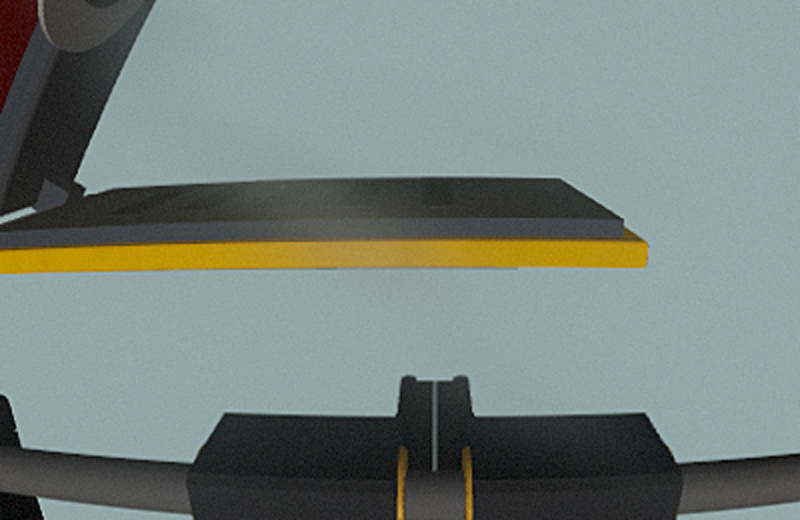

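Call:
drive_tool --increments "0 0 5 0 255;0 0 5 0 255;0 0 4 0 255;0 0 3 0 255;0 0 2 0 255;0 0 0 0 255"

```text
time: 5.15
position: [0.411, -0.2087, 0.0555]
tool_rot: [-0.66, 1.819, -1.818]
ft_force: [0.2, 1.4, -0.5]
grip_width: 0.006
```

Run:
```python
from h import *
from bench import get_image
st()
g=get_image("wrist")
im=cv2.resize(g["img"][60:320,60:460,::-1],(800,520),interpolation=cv2.INTER_CUBIC);cv2.imwrite("pics/w3c.png",im)
```

```text
t 5.15 p [ 0.411  -0.2087  0.0555] x [-0.7676 -0.6409  0.0001] y [-0.0002  0.0001 -1.    ] z [ 0.6409 -0.7676 -0.0002] f [ 0.2078  1.4263 -0.4569] g 0.005953749756755633
```

View pics/w3c.png

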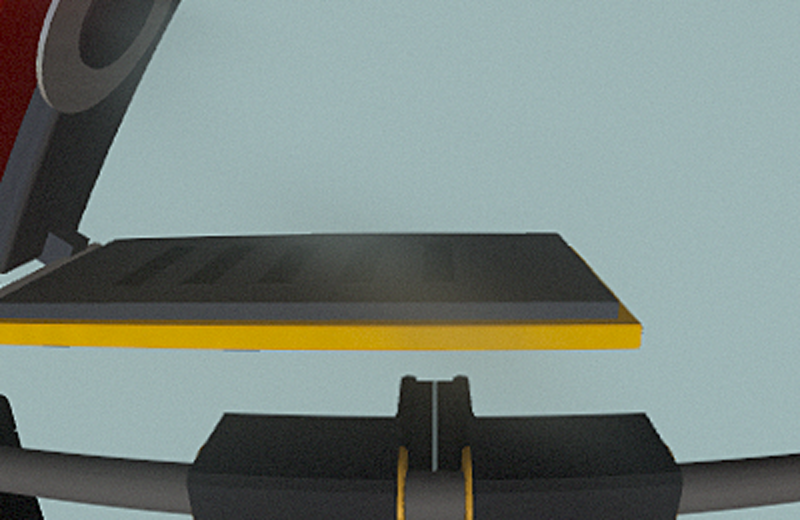

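Call:
drive_tool --increments "0 0 3 0 255;0 0 3 0 255;0 0 2 0 255;0 0 1 0 255;0 0 1 0 255;0 0 1 0 255;0 0 1 0 255;0 0 0 0 255"

```text
time: 6.2
position: [0.4187, -0.2179, 0.0556]
tool_rot: [-0.659, 1.818, -1.818]
ft_force: [-0.4, 0.3, 0.0]
grip_width: 0.004
```

Run:
```python
from h import *
from bench import get_image
st()
g=get_image("wrist")
im=cv2.resize(g["img"][60:320,60:460,::-1],(800,520),interpolation=cv2.INTER_CUBIC);cv2.imwrite("pics/w4c.png",im)
```

```text
t 6.2 p [ 0.4187 -0.2179  0.0556] x [-0.7675 -0.641   0.0001] y [-0.     -0.0001 -1.    ] z [ 0.641  -0.7675  0.    ] f [-0.443   0.286   0.0083] g 0.004403885221062905
```

View pics/w4c.png

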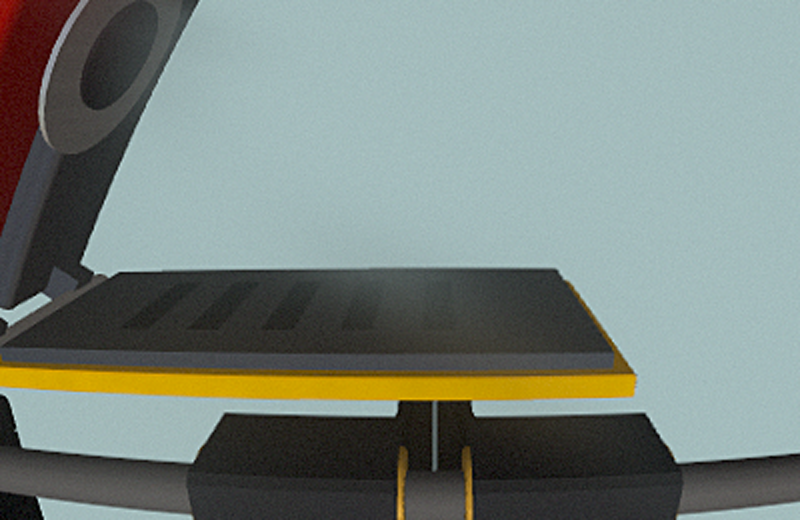

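Call:
drive_tool --increments "0 0 2 0 255;0.4 0 4 -2 255;0.4 0 5.2 -2.5 255;0.4 0 5.2 -2.5 255;0.4 0 5.2 -2.5 255;0.4 0 5.2 -2.5 255;0.4 0 5.2 -2.5 255;0.4 0 5.2 -2.5 255;0.4 0 5.2 -2.5 255;0 0 0 0 255"

```text
time: 7.5
position: [0.448, -0.2489, 0.0554]
tool_rot: [-0.907, 1.591, -1.591]
ft_force: [-0.6, 0.7, -0.2]
grip_width: -0.001
```

Run:
```python
from h import *
from bench import get_image
st()
g=get_image("wrist")
im=cv2.resize(g["img"][60:320,60:460,::-1],(800,520),interpolation=cv2.INTER_CUBIC);cv2.imwrite("pics/w5c.png",im)
```

```text
t 7.5 p [ 0.448  -0.2489  0.0554] x [-0.5095 -0.8605 -0.    ] y [ 0.  0. -1.] z [ 0.8605 -0.5095 -0.    ] f [-0.5589  0.6534 -0.1537] g -0.0006102483054710934
```

View pics/w5c.png

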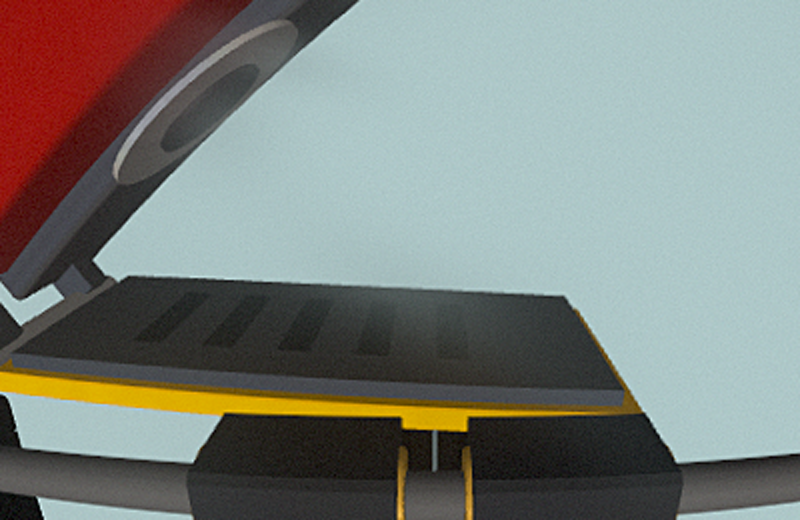

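Call:
drive_tool --increments "0.4 0 5.2 -1 255;0.4 0 5.2 -1 255;0.4 0 5.2 -2.5 255;0.4 0 5.2 -2.5 255;0.4 0 5.2 -2.5 255;0.4 0 5.2 -2.5 255;0.4 0 5.2 -2.5 255;0.4 0 5.2 -2.5 255;0.4 0 5.2 -2.5 255;0.4 0 5.2 -2.5 255;0 0 0 0 255"

```text
time: 8.93
position: [0.495, -0.2717, 0.0556]
tool_rot: [-1.133, 1.319, -1.32]
ft_force: [0.4, -0.7, -0.3]
grip_width: 0.004
```

Run:
```python
from h import *
from bench import get_image
st()
g=get_image("wrist")
im=cv2.resize(g["img"][60:320,60:460,::-1],(800,520),interpolation=cv2.INTER_CUBIC);cv2.imwrite("pics/w6c.png",im)
```

```text
t 8.925 p [ 0.495  -0.2717  0.0556] x [-0.1503 -0.9886 -0.    ] y [ 0.0008 -0.0001 -1.    ] z [ 0.9886 -0.1503  0.0008] f [ 0.424  -0.6666 -0.3451] g 0.0035079181982404983
```

View pics/w6c.png

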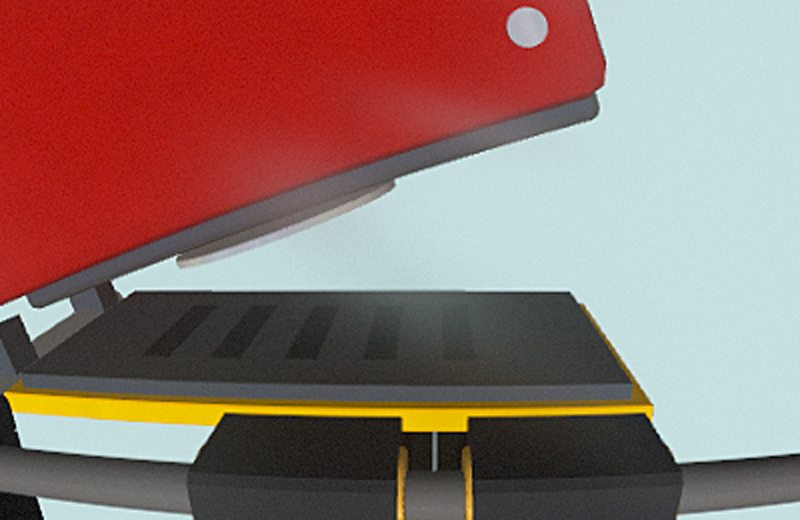

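Call:
drive_tool --increments "0.4 0 5.2 -2 255;0.4 0 5.2 -2 255;0.4 0 5.2 -2.5 255;0.3 0 4 -2 255;0.2 0 3 -1.5 255;0.1 0 2 -1 255;0.1 0 2 -1 255;0.1 0 2 -1 255;0 0 0 0 255"

```text
time: 10.1
position: [0.523, -0.275, 0.0556]
tool_rot: [-1.244, 1.152, -1.153]
ft_force: [-0.7, -0.3, 0.4]
grip_width: 0.009
```

Run:
```python
from h import *
from bench import get_image
st()
g=get_image("wrist")
im=cv2.resize(g["img"][60:320,60:460,::-1],(800,520),interpolation=cv2.INTER_CUBIC);cv2.imwrite("pics/w7c.png",im)
```

```text
t 10.1 p [ 0.523  -0.275   0.0556] x [ 0.0765 -0.9971 -0.0001] y [ 0.0005  0.0001 -1.    ] z [0.9971 0.0765 0.0005] f [-0.6725 -0.3175  0.4152] g 0.009195874982269986
```

View pics/w7c.png

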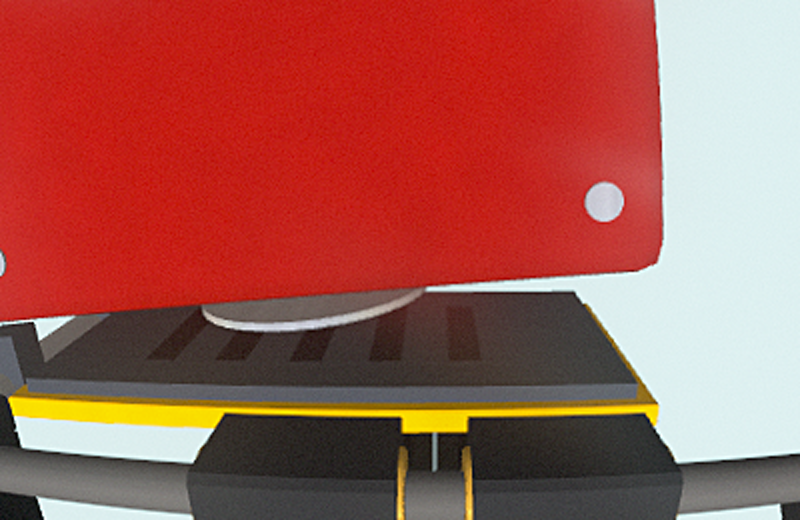

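Call:
drive_tool --increments "0.1 0 2 -0.8 255;0.1 0 2 -0.8 255;0 0 1.5 -0.8 255;0 0 1.5 -0.7 255;0 0 1 -0.5 255;0 0 1 -0.5 255;0 0 0 0 255"

```text
time: 11.02
position: [0.5315, -0.2745, 0.0555]
tool_rot: [-1.276, 1.1, -1.1]
ft_force: [-1.4, -1.7, 0.7]
grip_width: 0.009
```

Run:
```python
from h import *
from bench import get_image
st()
g=get_image("wrist")
im=cv2.resize(g["img"][60:320,60:460,::-1],(800,520),interpolation=cv2.INTER_CUBIC);cv2.imwrite("pics/w8c.png",im)
```

```text
t 11.025 p [ 0.5315 -0.2745  0.0555] x [ 0.1472 -0.9891  0.    ] y [-0.0002 -0.     -1.    ] z [ 0.9891  0.1472 -0.0002] f [-1.3512 -1.6678  0.6922] g 0.009380790785328294
```

View pics/w8c.png

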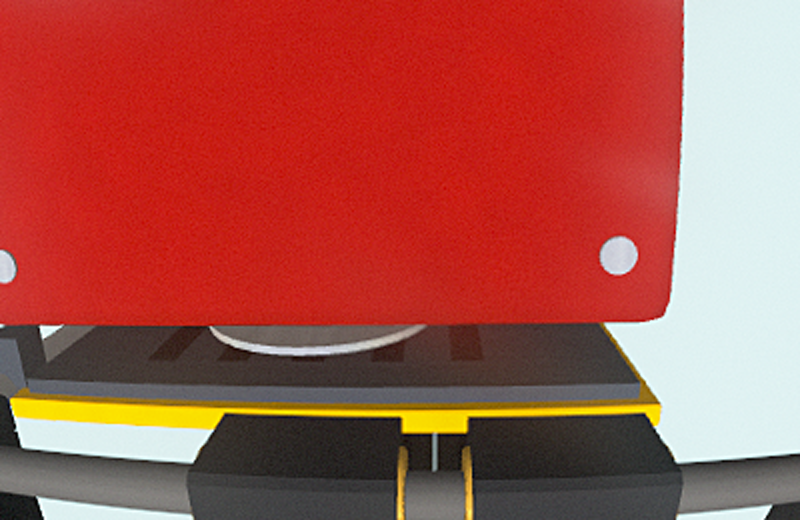

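Call:
drive_tool --increments "0 0 1 0 255;0 0 1 0 255;0 0 1 0 255;0 0 0 0 255"

```text
time: 11.58
position: [0.5315, -0.2745, 0.0554]
tool_rot: [-1.279, 1.105, -1.097]
ft_force: [-8.6, -0.4, 6.6]
grip_width: 0.005
```

Call:
drive_tool --increments "0 0 1 0 255;0 0 1 0 255;0 0 0 0 255"

```text
time: 11.95
position: [0.5316, -0.2745, 0.0554]
tool_rot: [-1.281, 1.108, -1.095]
ft_force: [-13.7, 0.3, 9.8]
grip_width: 0.004
```

Call:
drive_tool --increments "0 0 -2 0 255;0 0 -3 0 255;0 0 -10 0 255;0 0 -20 0 255;0 0 -20 0 255;0 -20 0 0 255;0 -30 0 0 255;0 -30 0 0 255;0 -30 0 0 255;0 0 0 0 255"

```text
time: 13.2
position: [0.4841, -0.2824, 0.1684]
tool_rot: [-1.274, 1.094, -1.104]
ft_force: [-0.2, 0.3, -1.0]
grip_width: 0.008
```

Run:
```python
from h import *
from bench import get_image
st()
g=get_image("wrist")
im=cv2.resize(g["img"][0:300,60:460,::-1],(800,600),interpolation=cv2.INTER_CUBIC);cv2.imwrite("pics/w9c.png",im)
g=get_image("scene")
im=cv2.resize(g["img"][140:290,140:420,::-1],(800,429),interpolation=cv2.INTER_CUBIC);cv2.imwrite("pics/s9c.png",im)
```

```text
t 13.2 p [ 0.4841 -0.2824  0.1684] x [ 0.1476 -0.989   0.0039] y [ 0.0055 -0.0031 -1.    ] z [0.989  0.1476 0.005 ] f [-0.2273  0.2757 -0.9923] g 0.008245440005777777
```

View pics/w9c.png

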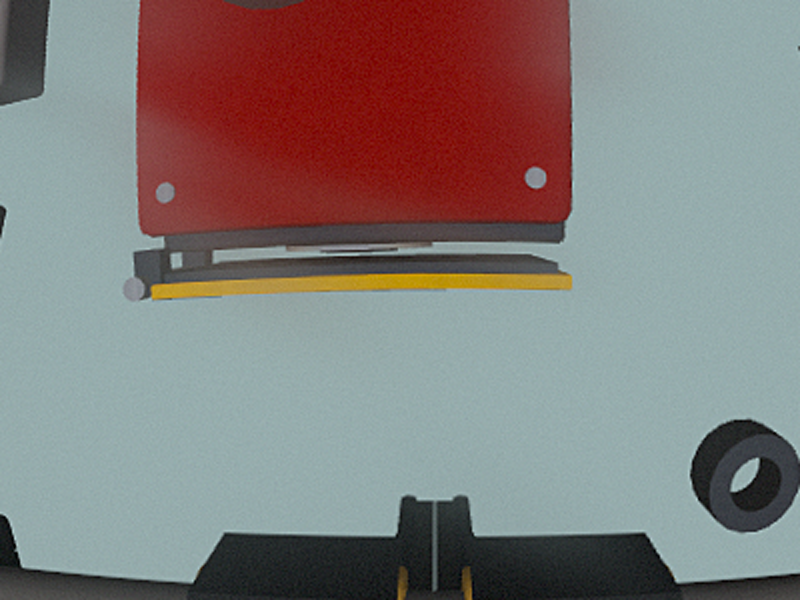

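View pics/s9c.png

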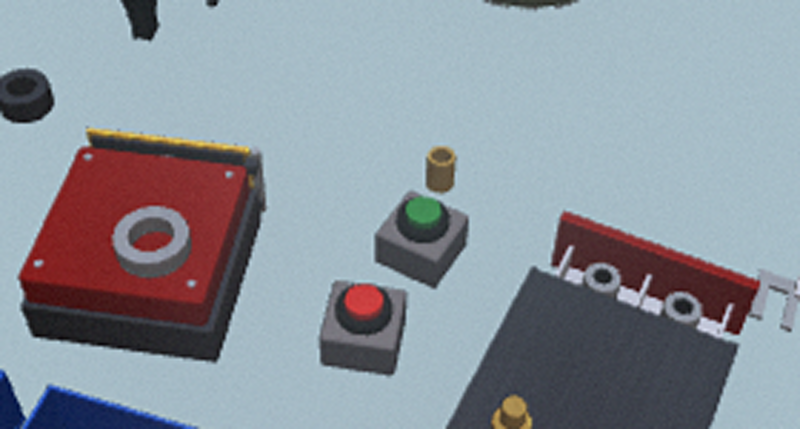

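Call:
drive_tool --increments "0 0 0 8.3 255;0 0 0 8.3 255;0 0 0 0 255"

```text
time: 13.68
position: [0.4815, -0.2813, 0.164]
tool_rot: [-1.14, 1.314, -1.31]
ft_force: [-0.1, 0.5, 0.5]
grip_width: 0.008
```

Run:
```python
from h import *
to([.465,.249,.17],(.9898,-.142))
```

```text
t 13.675 p [ 0.4815 -0.2813  0.164 ] x [-0.1398 -0.9902 -0.001 ] y [-0.0019  0.0013 -1.    ] z [ 0.9902 -0.1398 -0.0021] f [-0.1389  0.5007  0.4904] g 0.0075766626981439555
tool delta mm [-522.8234   -5.2526  -90.4593]
yaw deg 0.1261639538969554
```

Call:
drive_tool --increments "-35 -5 -6 0 255;-35 0 -6 0 255;-35 0 -6 0 255;-35 0 -6 0 255;-35 0 -6 0 255;-35 0 -6 0 255;-35 0 -6 0 255;-35 0 -6 0 255;-35 0 -6 0 255;-35 0 -6 0 255;-35 0 -6 0 255;-35 0 -6 0 255;-35 0 -6 0 255;-35 0 -6 0 255;-33 0 -6 0 255;0 0 0 0 255;0 0 0 0 255"

```text
time: 15.8
position: [0.4669, 0.2476, 0.1698]
tool_rot: [-1.141, 1.312, -1.313]
ft_force: [-0.3, 0.3, -0.1]
grip_width: 0.008
```

Run:
```python
from h import *
from bench import get_image
to([.465,.249,.045],(.9898,-.142))
g=get_image("wrist")
im=cv2.resize(g["img"][0:300,60:460,::-1],(800,600),interpolation=cv2.INTER_CUBIC);cv2.imwrite("pics/w10c.png",im)
```

```text
t 15.8 p [0.4669 0.2476 0.1698] x [-0.1404 -0.9901  0.0013] y [-0.0011 -0.0011 -1.    ] z [ 0.9901 -0.1404 -0.001 ] f [-0.3429  0.2723 -0.1289] g 0.00782481356395528
tool delta mm [ -1.2373 124.7931  -1.9761]
yaw deg 0.09066118450334774
```

View pics/w10c.png

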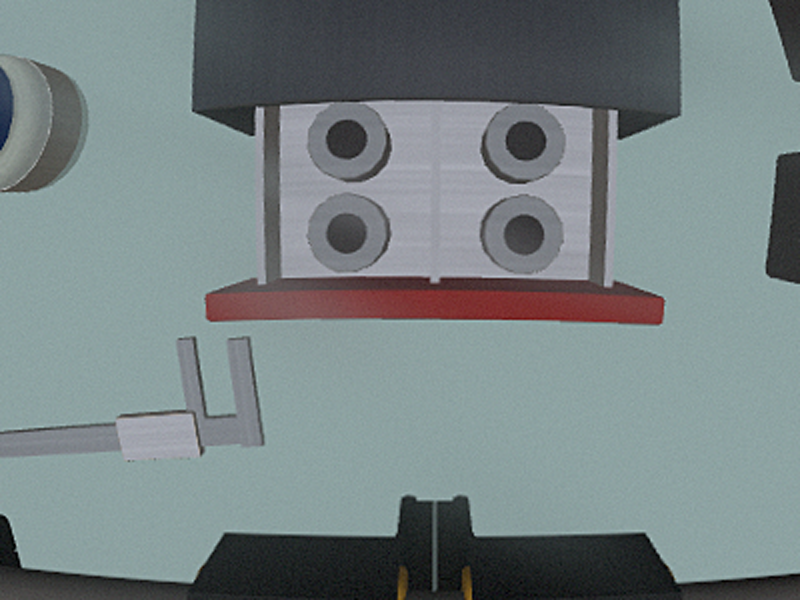

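Call:
drive_tool --increments "0 25 0 0 255;0 25 0 0 255;0 25 0 0 255;0 25 0 0 255;0 24 0 0 255;0 0 5 0 255;0 0 5 0 255;0 0 4 0 255;0 0 0 0 255"

```text
time: 16.98
position: [0.482, 0.2467, 0.0473]
tool_rot: [-1.137, 1.313, -1.314]
ft_force: [-0.2, -0.4, -0.4]
grip_width: 0.004
```

Run:
```python
from h import *
from bench import get_image
st()
g=get_image("wrist")
im=cv2.resize(g["img"][0:300,60:460,::-1],(800,600),interpolation=cv2.INTER_CUBIC);cv2.imwrite("pics/w11c.png",im)
```

```text
t 16.975 p [0.482  0.2467 0.0473] x [-0.1422 -0.9898 -0.0006] y [ 0.0014  0.0004 -1.    ] z [ 0.9898 -0.1422  0.0014] f [-0.1763 -0.3852 -0.3546] g 0.004109208390391896
```

View pics/w11c.png

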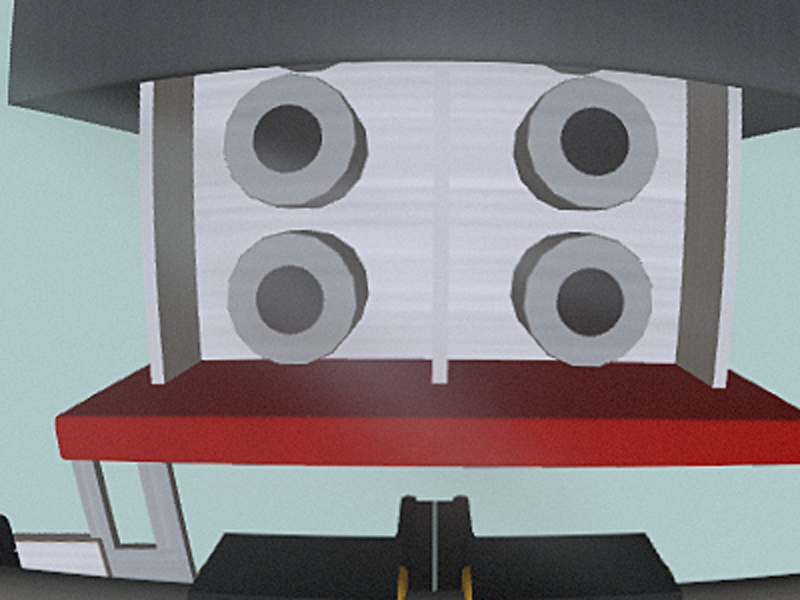

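Call:
drive_tool --increments "0 0 3 0 255;0 0 3 0 255;0 0 3 0 255;0 0 2 0 255;0 0 2 0 255;0 0 2 0 255;0 0 3 0 255;0 0 4 0 255;0 0 4 0 255;0 0 4 0 255;0 0 4 0 255;0 0 0 0 255"

```text
time: 18.52
position: [0.5154, 0.2417, 0.0465]
tool_rot: [-1.138, 1.313, -1.314]
ft_force: [0.6, 0.3, -0.3]
grip_width: 0.004
```

Run:
```python
from h import *
from bench import get_image
st()
g=get_image("wrist")
im=cv2.resize(g["img"][0:300,60:460,::-1],(800,600),interpolation=cv2.INTER_CUBIC);cv2.imwrite("pics/w12c.png",im)
```

```text
t 18.525 p [0.5154 0.2417 0.0465] x [-0.1419 -0.9899 -0.0003] y [ 0.0009  0.0002 -1.    ] z [ 0.9899 -0.1419  0.0008] f [ 0.5879  0.2561 -0.2676] g 0.0040553091412473975
```

View pics/w12c.png

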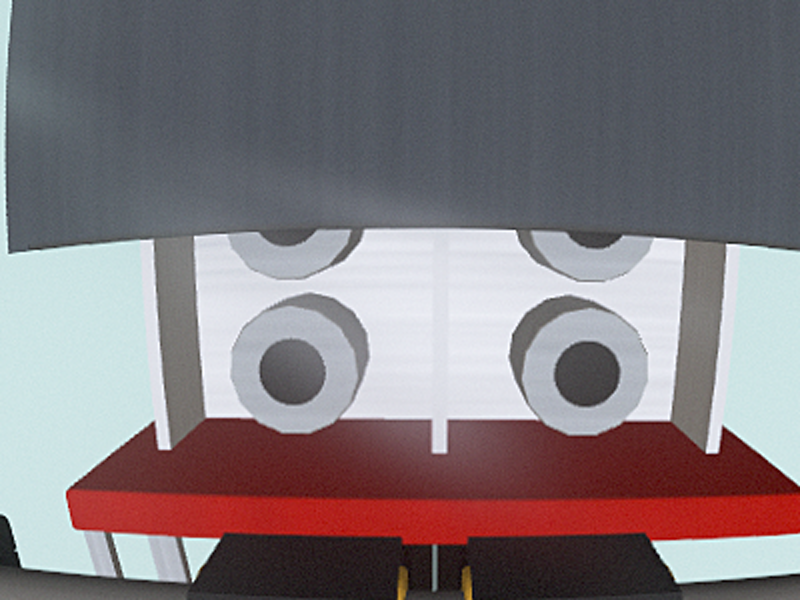

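Call:
drive_tool --increments "0 0 4 0 255;0 0 4 0 255;0 0 4 0 255;0 0 4 0 255;0 0 4 0 255;0 0 4 0 255;0 0 4 0 255;0 0 3 0 255;0 0 2 0 255;0 0 2 0 255;0 0 0 0 255"

```text
time: 19.95
position: [0.5496, 0.2368, 0.0464]
tool_rot: [-1.138, 1.313, -1.313]
ft_force: [-0.4, 0.3, -1.0]
grip_width: 0.003
```

Run:
```python
from h import *
from bench import get_image
st()
g=get_image("wrist")
im=cv2.resize(g["img"][0:300,60:460,::-1],(800,600),interpolation=cv2.INTER_CUBIC);cv2.imwrite("pics/w13c.png",im)
```

```text
t 19.95 p [0.5496 0.2368 0.0464] x [-0.1416 -0.9899 -0.0001] y [ 0.0005  0.     -1.    ] z [ 0.9899 -0.1416  0.0005] f [-0.3525  0.2865 -0.9845] g 0.0034847283489885875
```

View pics/w13c.png

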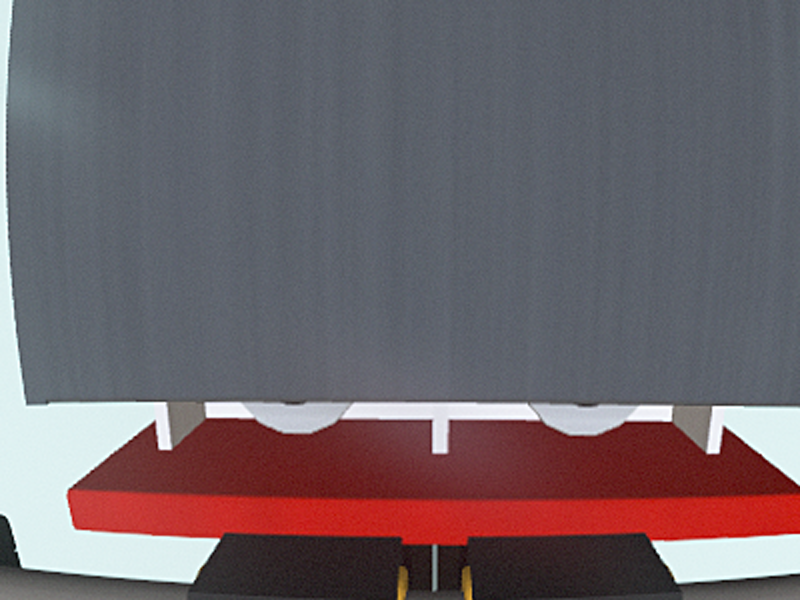

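Call:
drive_tool --increments "0 0 3 0 255;0 0 3 0 255;0 0 3 0 255;0 0 2 0 255;0 0 1.5 0 255;0 0 1 0 255;0 0 1 0 255;0 0 0 0 255"

```text
time: 21.0
position: [0.5638, 0.2348, 0.0465]
tool_rot: [-1.138, 1.313, -1.313]
ft_force: [-1.4, 0.3, 0.2]
grip_width: 0.004
```

Run:
```python
from h import *
from bench import get_image
st()
g=get_image("wrist")
im=cv2.resize(g["img"][0:300,60:460,::-1],(800,600),interpolation=cv2.INTER_CUBIC);cv2.imwrite("pics/w14c.png",im)
```

```text
t 21.0 p [0.5638 0.2348 0.0465] x [-0.1416 -0.9899  0.    ] y [ 0.0003 -0.0001 -1.    ] z [ 0.9899 -0.1416  0.0003] f [-1.3798  0.2682  0.159 ] g 0.004397135555546356
```

View pics/w14c.png

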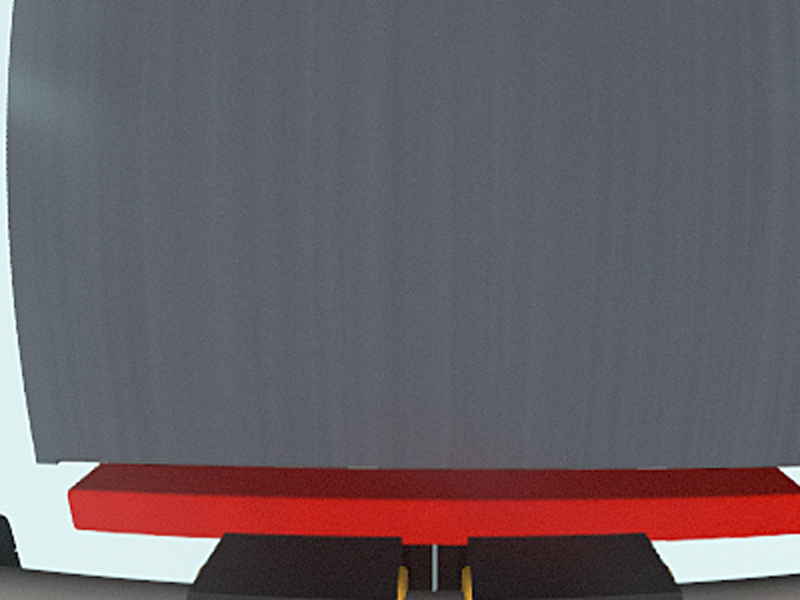

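~6 mm left; finish slowly.

Call:
drive_tool --increments "0 0 1 0 255;0 0 1 0 255;0 0 1 0 255;0 0 1 0 255;0 0 0 0 255"

```text
time: 21.68
position: [0.5678, 0.2342, 0.0465]
tool_rot: [-1.138, 1.313, -1.313]
ft_force: [-1.3, -0.2, -0.1]
grip_width: 0.005
```

Call:
drive_tool --increments "0 0 1 0 255;0 0 1 0 255;0 0 0 0 255"

```text
time: 22.05
position: [0.5697, 0.2339, 0.0465]
tool_rot: [-1.139, 1.313, -1.313]
ft_force: [-2.1, -0.6, 0.2]
grip_width: 0.005
```

Call:
drive_tool --increments "0 0 1 0 255;0 0 1 0 255;0 0 0 0 255"

```text
time: 22.42
position: [0.5717, 0.2336, 0.0465]
tool_rot: [-1.139, 1.313, -1.313]
ft_force: [-1.2, -0.7, -0.6]
grip_width: 0.005
```

Call:
drive_tool --increments "0 0 1 0 255;0 0 1 0 255;0 0 0 0 255"

```text
time: 22.8
position: [0.5737, 0.2333, 0.0465]
tool_rot: [-1.139, 1.313, -1.313]
ft_force: [-0.9, -0.9, -0.2]
grip_width: 0.004
```

Run:
```python
from h import *
from bench import get_image
st()
g=get_image("wrist")
im=cv2.resize(g["img"][0:300,60:460,::-1],(800,600),interpolation=cv2.INTER_CUBIC);cv2.imwrite("pics/w15c.png",im)
```

```text
t 22.8 p [0.5737 0.2333 0.0465] x [-0.1417 -0.9899  0.0001] y [ 0.0002 -0.0001 -1.    ] z [ 0.9899 -0.1417  0.0002] f [-0.8583 -0.9451 -0.2386] g 0.004164640561771861
```

View pics/w15c.png

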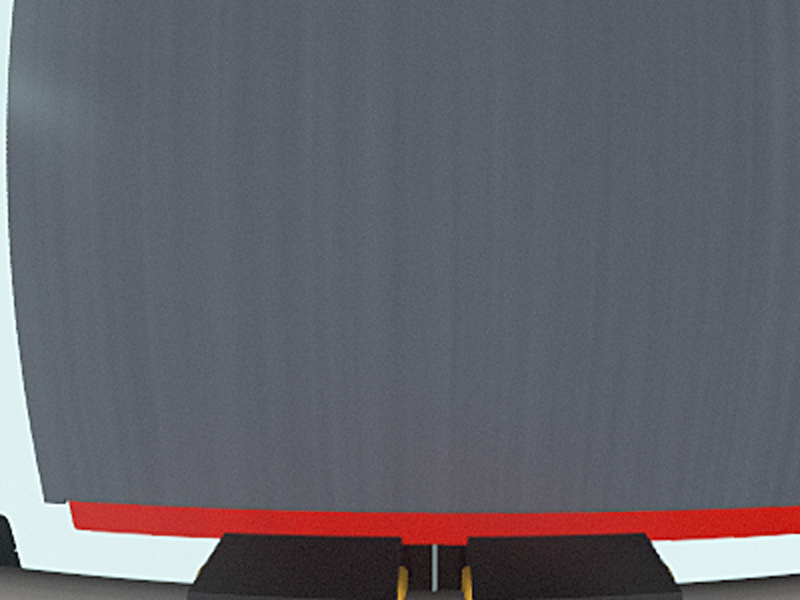

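Call:
drive_tool --increments "0 0 1 0 255;0 0 1 0 255;0 0 0 0 255"

```text
time: 23.22
position: [0.5741, 0.2333, 0.0465]
tool_rot: [-1.141, 1.314, -1.312]
ft_force: [-6.1, -2.4, 2.9]
grip_width: 0.006
```

Call:
drive_tool --increments "0 0 1 0 255;0 0 1 0 255;0 0 0 0 255"

```text
time: 23.6
position: [0.5741, 0.2333, 0.0465]
tool_rot: [-1.145, 1.316, -1.311]
ft_force: [-10.5, -2.1, 6.4]
grip_width: 0.008
```

Call:
drive_tool --increments "0 0 -4 0 255;0 0 -6 0 255;0 0 -15 0 255;0 0 -20 0 255;0 -20 0 0 255;0 -35 0 0 255;0 -35 0 0 255;0 -30 0 0 255;0 0 0 0 255;0 0 0 0 255"

```text
time: 24.85
position: [0.5332, 0.2389, 0.1668]
tool_rot: [-1.138, 1.313, -1.314]
ft_force: [0.4, -0.7, -0.5]
grip_width: 0.009
```

Run:
```python
from h import *
from bench import get_image
d=pickle.load(open("d0.pkl","rb"))
# triangulate green
A=[];b=[]
L=[ray(d["top"],265.18,233.73),ray(d["scene"],287.73,213.21)]
M=np.zeros((3,3));v=np.zeros(3)
for o,dd in L:
    dd=dd/np.linalg.norm(dd);Pm=np.eye(3)-np.outer(dd,dd);M+=Pm;v+=Pm@o
p=np.linalg.solve(M,v);print("green tri",p)
to([.532,.0203,.15])
for k in ["wrist","scene"]:
    g=get_image(k);a=g["img"][:,:,::-1]
    a=a[0:300,60:460] if k=="wrist" else a[140:290,140:420]
    cv2.imwrite(f"pics/{k}16.png",cv2.resize(a,(800,600 if k=="wrist" else 429),interpolation=cv2.INTER_CUBIC))
```

```text
green tri [0.5304 0.0199 0.0627]
t 24.85 p [0.5332 0.2389 0.1668] x [-0.1419 -0.9899  0.0002] y [ 0.0007 -0.0003 -1.    ] z [ 0.9899 -0.1419  0.0007] f [ 0.4124 -0.6817 -0.5   ] g 0.009256888771173177
tool delta mm [216.5824  16.8186  29.8337]
```

View pics/wrist16.png

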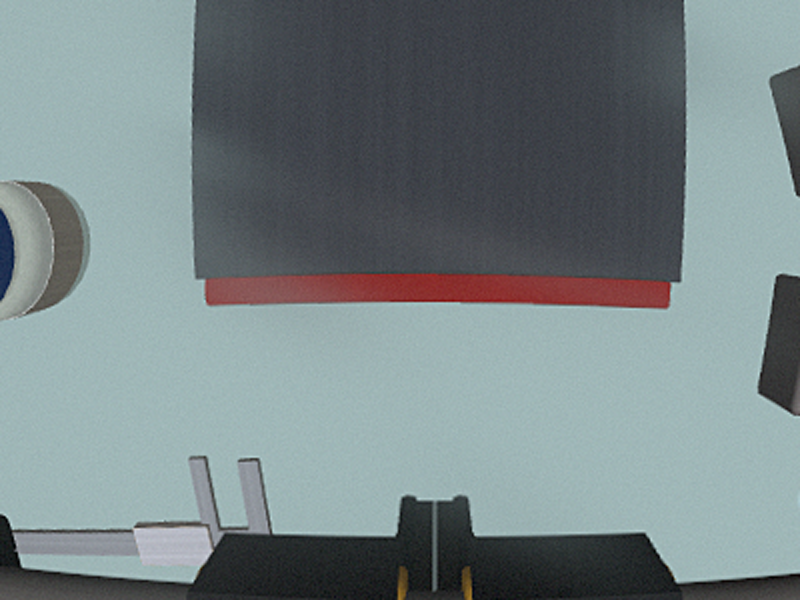

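View pics/scene16.png

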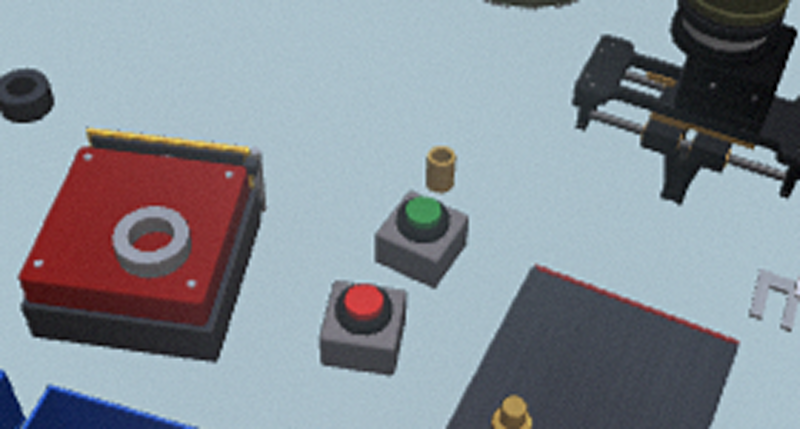

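Call:
drive_tool --increments "27 0 3.6 0 255;27 0 3.6 0 255;27 0 3.6 0 255;27 0 3.6 0 255;27 0 3.6 0 255;27 0 3.6 0 255;27 0 3.6 0 255;27 0 3.6 0 255;0 25 0 0 255;0 25 0 0 255;0 12 0 0 255;0 0 0 0 255;0 0 0 0 255"

```text
time: 26.58
position: [0.5315, 0.0216, 0.1052]
tool_rot: [-1.138, 1.312, -1.313]
ft_force: [0.2, -0.1, 0.3]
grip_width: 0.008
```

Run:
```python
from h import *
from bench import get_image
to([.531,.0203,.067])
for k in ["wrist","scene","top"]:
    g=get_image(k);a=g["img"][:,:,::-1]
    a=a[100:360,60:460] if k=="wrist" else a[140:290,140:420]
    cv2.imwrite(f"pics/{k}17.png",cv2.resize(a,(800,520 if k=="wrist" else 429),interpolation=cv2.INTER_CUBIC))
```

```text
t 26.575 p [0.5315 0.0216 0.1052] x [-0.1413 -0.99   -0.0002] y [ 0.0011 -0.     -1.    ] z [ 0.99   -0.1413  0.0011] f [ 0.1853 -0.076   0.3342] g 0.008189819595656407
tool delta mm [ 1.3159 38.2417 -0.3328]
```

View pics/wrist17.png

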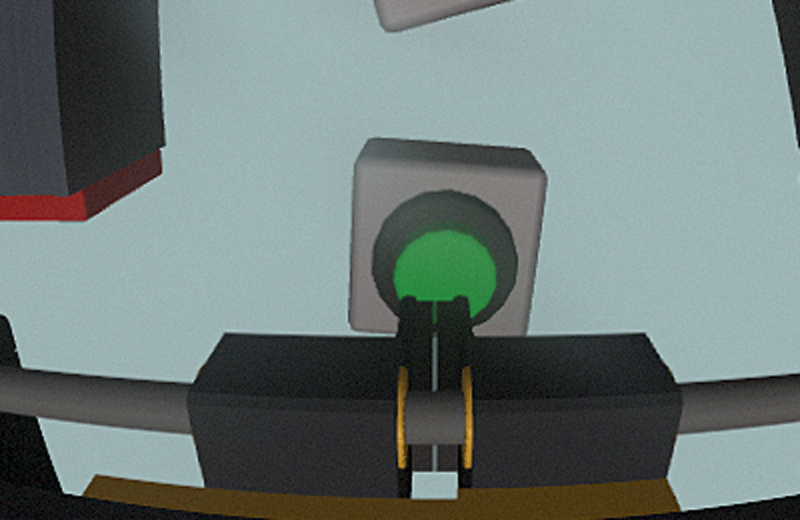

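View pics/scene17.png

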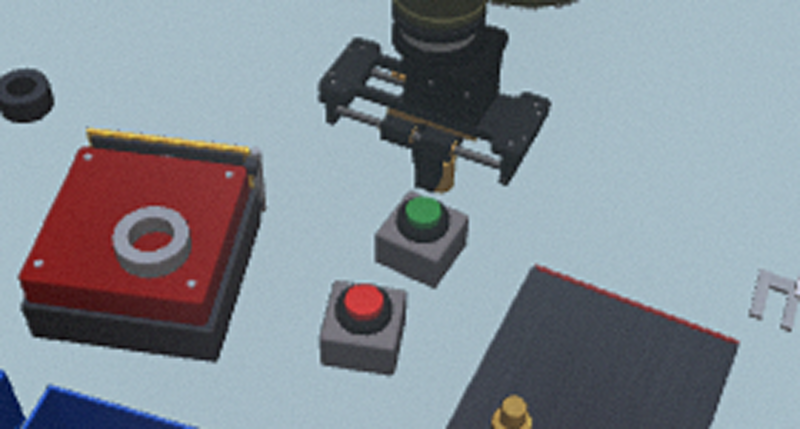

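View pics/top17.png

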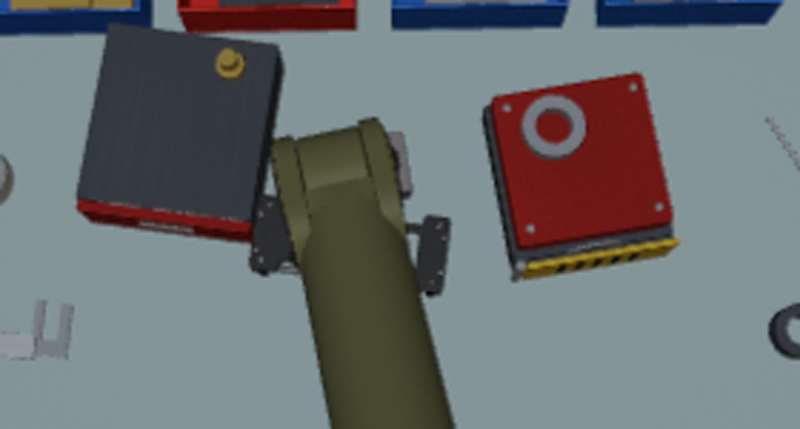

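Call:
drive_tool --increments "2 10 0 0 255;0 10 0 0 255;0 8 0 0 255;0 4 0 0 255;0 2 0 0 255;0 0 0 0 255"

```text
time: 27.48
position: [0.5306, 0.0194, 0.0705]
tool_rot: [-1.139, 1.313, -1.313]
ft_force: [0.7, -0.2, -0.3]
grip_width: 0.005
```

Run:
```python
from h import *
from bench import get_image
st()
for k in ["wrist","scene"]:
    g=get_image(k);a=g["img"][:,:,::-1]
    a=a[100:360,60:460] if k=="wrist" else a[170:250,240:340]
    cv2.imwrite(f"pics/{k}18.png",cv2.resize(a,(800,520) if k=="wrist" else (700,560),interpolation=cv2.INTER_CUBIC))
```

```text
t 27.475 p [0.5306 0.0194 0.0705] x [-0.1414 -0.99   -0.    ] y [ 0. -0. -1.] z [ 0.99   -0.1414  0.    ] f [ 0.655  -0.2224 -0.3124] g 0.004915309545426779
```

View pics/wrist18.png

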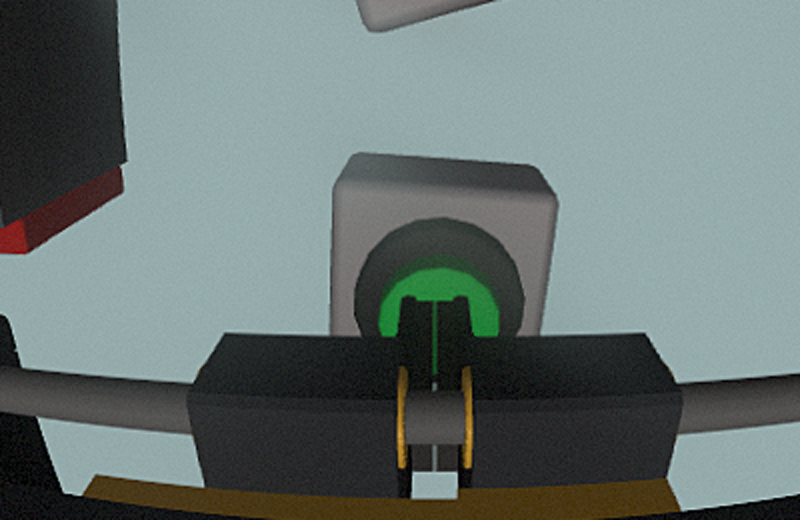

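View pics/scene18.png

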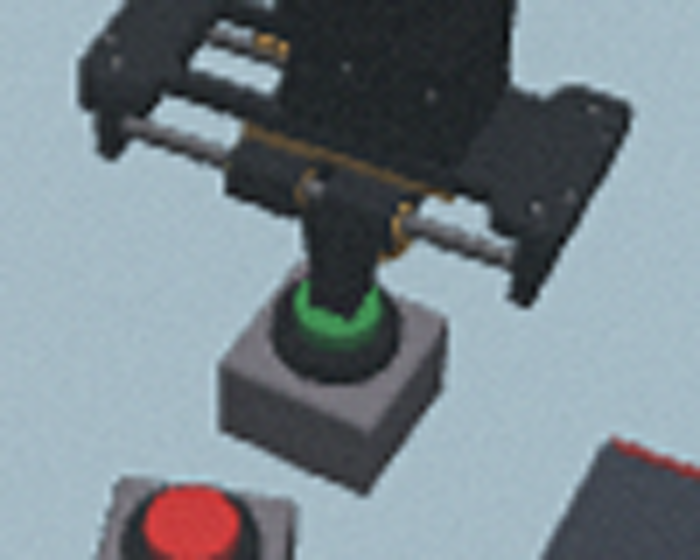

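Fingers are centred over the green button, about 3.5 mm above it. Pressing.

Call:
drive_tool --increments "0 1.5 0 0 255;0 1.5 0 0 255;0 1 0 0 255;0 1 0 0 255;0 1 0 0 255;0 1 0 0 255;0 1 0 0 255;0 1 0 0 255;0 0 0 0 255"

```text
time: 28.7
position: [0.5307, 0.0193, 0.0616]
tool_rot: [-1.139, 1.313, -1.313]
ft_force: [-2.0, -0.2, 5.1]
grip_width: 0.006
```

Call:
drive_tool --increments "0 1 0 0 255;0 1 0 0 255;0 0 0 0 255"

```text
time: 29.08
position: [0.5308, 0.0193, 0.0612]
tool_rot: [-1.139, 1.313, -1.314]
ft_force: [-5.7, -1.3, 16.8]
grip_width: 0.006
```

Call:
drive_tool --increments "0 -3 0 0 255;0 -3 0 0 255;0 -4 0 0 255;0 -10 0 0 255;0 -25 0 0 255;0 -30 0 0 255;0 -30 0 0 255;0 -20 -20 0 255;0 -20 -40 0 255;0 0 0 0 255;0 0 0 0 255;0 0 0 0 255"

```text
time: 30.58
position: [0.4714, 0.0277, 0.2039]
tool_rot: [-1.139, 1.314, -1.312]
ft_force: [-0.3, 0.3, 0.4]
grip_width: 0.003
```

Run:
```python
from h import *
from bench import get_image
st()
for k in ["scene","top"]:
    g=get_image(k);a=g["img"][:,:,::-1];pickle.dump(g,open(f"{k}19.pkl","wb"))
    a=a[140:290,140:420]
    cv2.imwrite(f"pics/{k}19.png",cv2.resize(a,(800,429),interpolation=cv2.INTER_CUBIC))
```

```text
t 30.575 p [0.4714 0.0277 0.2039] x [-0.1418 -0.9899 -0.0005] y [-0.0011  0.0007 -1.    ] z [ 0.9899 -0.1418 -0.0012] f [-0.2943  0.2693  0.4099] g 0.0031424690612902764
```

View pics/scene19.png

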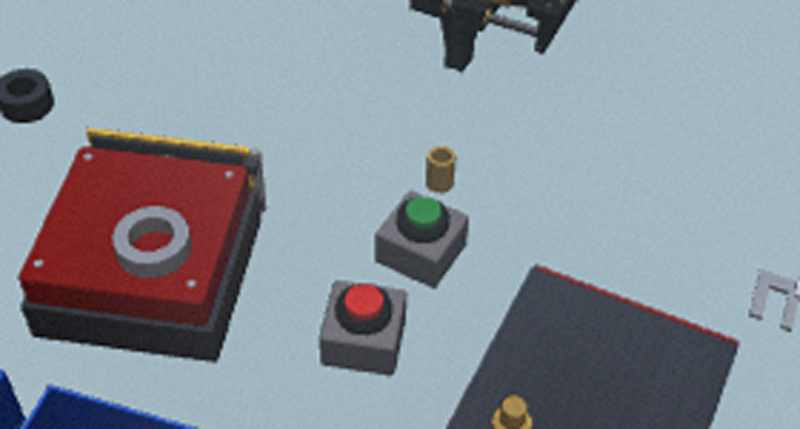

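View pics/top19.png

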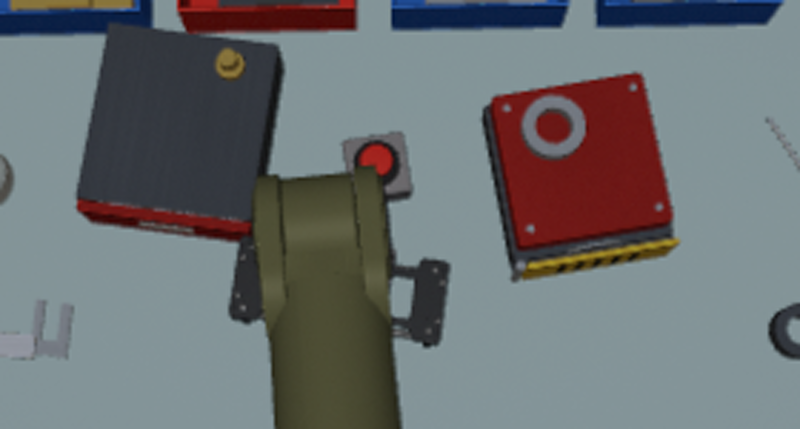

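Run:
```python
from h import *
g=pickle.load(open("top19.pkl","rb"))
H,S,V=cv2.split(cv2.cvtColor(g["img"],cv2.COLOR_RGB2HSV))
def cont(m):
    mm=np.zeros(H.shape,np.uint8);mm[160:245,305:385]=m[160:245,305:385]*255
    ys,xs=np.nonzero(mm);return xs,ys
def edge(m,lo,z,name,x0,x1):
    xs,ys=cont(m);P=[]
    for x in range(x0,x1):
        y=ys[xs==x]
        if len(y): P.append(onz(g,x,(y.min() if lo else y.max()),z)[:2])
    P=np.array(P);c=np.polyfit(P[:,1],P[:,0],1)
    r=P[:,0]-np.polyval(c,P[:,1]);k=abs(r)<.003;c=np.polyfit(P[k,1],P[k,0],1);print(name,np.degrees(np.arctan(c[0])),len(P),r.std())
edge(((H<8)|(H>172))&(S>130)&(V>60),False,.09,"head front edge",326,370)
edge((H>15)&(H<32)&(S>110)&(V>80),True,.088,"guard back edge",328,372)
edge((H>15)&(H<32)&(S>110)&(V>80),False,.05,"guard lower",328,368)
```

```text
head front edge -9.139476690866498 44 0.0009378521727608254
guard back edge -9.034995415845415 44 0.000879597632278257
guard lower -9.560208048399604 40 0.004325505679344147
```

The guard lies parallel to the head within 0.1°, and the robot is clear of everything. I'm handing in.

```bash
python3 -c "
from bench import workorder
print(workorder.close_job())"
```

```text
the job is handed in; nothing more can be done
None
```

The guard and the drawer are both shut and the green start button was pressed after them. The job was handed in at about 31 s of the 61 s allowed. I pushed only with the closed fingertips, from outside.

- **Guard:** I swung it shut slowly, down to 1 mm steps at the end. It met a hard stop: the force rose to about 14 N with no further movement. In the final top view its edge runs parallel to the head's front within about 0.1°. A cruder fit along its lower edge read 0.4° off, but that fit was noisy.
- **Drawer:** I pushed it slowly at its centre until it met the stop, where the force reached about 10 N with no movement. The images show its front against the cabinet.
- **Start button:** The fingertips went down to 0.061 m, which is the full 6 mm of travel, and the force reached about 17 N once it bottomed. In the scene image afterwards it looks the same as before the press.
- **Everything else:** I did not touch the red stop button. In the last images, which are cropped to the work area, the loose parts in view look where they were. The jar, the screwdriver and the far end of the caliper were not fully in those crops, but the arm came close to none of them. The arm ended clear of everything at 0.20 m height.

The cameras disagreed by up to about 1 cm on the guard and the button positions. I settled this by approaching slowly and checking the wrist view and the force reading.

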